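# Weigh the dropper bottle from the latched stand

### The job

Weigh the dropper bottle (the one with the rubber bulb): free its latch in the sloping stand, which dried mountant has stuck, with a short firm clockwise twist of the knob, draw the bottle out along its slope and stand it upright, released, near the middle of the balance pan. Handle the thin glass gently (no more than 15 N of squeeze, not tipped over, never forced against stand or latch), set it down softly so that the balance is not overloaded (under 7 N on the pan), and leave the other bottles latched in and everything else where it is.

Things in the scene. Friction and masses are not known exactly. Their poses are not given: they have to be found in the camera images.
- dropper_collar (a point): The bottle to weigh, the only one in the stand with a rubber bulb on top: centre of its black collar, the place to grasp it, with the fingertips, square to its axis. Collar 24.5 mm in diameter, 13 mm high, 69.5 to 82.5 mm above the underside; z is the bottle's axis, towards the bulb. Above it only the soft narrower bulb, 34 mm tall. Glass cracks at more than 15 N a finger (about 5 N is enough).
- dropper_base (a point): Centre of that bottle's underside, 76 mm below dropper_collar on its axis. Amber glass, 39 mm in diameter, 116 mm tall with the bulb, 0.065 to 0.12 kg. Its shoulder narrows from 38 mm across at 56 mm above the underside to 24 mm at 67 mm. It cracks too if forced against stand or latch with more than 15 N.
- vial_a_mid (a point): A plain screw-capped amber bottle (40 mm diameter, 82 mm tall, flat black cap of 24 mm), half-way up its axis; it stays in its pocket.
- vial_b_mid (a point): The second plain screw-capped amber bottle, same size; it stays in its pocket too.
- stand: Fixed white stand on a dark foot plate, 135 x 208 mm, 140 mm high with its knobs; origin on the bench under the middle pocket, x to its back, y to its left, z up. Three pockets (43 mm square, 42 mm deep) 64 mm apart along y lean 30 degrees to the front: their axis is (-0.5, 0, 0.866) in this frame, and bottles are drawn out along it. A rail behind them carries one latch for each.
- balance: Fixed small white balance, 175 x 140 mm, display at the front (-x); its origin lies on the bench, 18 mm in front of the pan's centre. x to the back, z up.
- pan_top (a point): Centre of the top of the balance's round steel pan (100 mm in diameter, 4 mm thick), about 56 mm above the bench.
- pan (a joint): How far the sprung pan has sunk (m); 0 when empty, grows by 1 mm for each 1.5 N. More than 5 mm (about 7 N), also for a moment, overloads the balance.
- latch_left (a joint): Turn of the left latch (rad). 0: its steel tongue (14 mm wide) lies over the shoulder of the bottle in the left pocket and holds it in. Grows as the knob is turned clockwise seen from above, stop at 1.6; from about 1.0 on the bottle is free, and it stays where it is left. Dried mountant holds it: about 0.25 N m breaks it loose, after 0.4 rad it turns easily (0.02 N m).
- knob_left (a point): Centre of the left latch's black wing knob, 40 mm long (x), 10 mm thick (y) and 24 mm high (z); gripped firmly across y, 25 N is enough. z is the turning axis, parallel to the pockets' axis, upwards, 55 mm behind the left pocket's axis; x points to the stand's back at latch 0. The tongue lies 16 to 20 mm below this point.
- pocket_left (a point): Centre of the left pocket's floor (left as seen from the front of the stand, the robot's side).
- latch_middle (a joint): Turn of the middle latch (rad). 0: its steel tongue (14 mm wide) lies over the shoulder of the bottle in the middle pocket and holds it in. Grows as the knob is turned clockwise seen from above, stop at 1.6; from about 1.0 on the bottle is free, and it stays where it is left. Dried mountant holds it: about 0.25 N m breaks it loose, after 0.4 rad it turns easily (0.02 N m).
- knob_middle (a point): Centre of the middle latch's black wing knob, 40 mm long (x), 10 mm thick (y) and 24 mm high (z); gripped firmly across y, 25 N is enough. z is the turning axis, parallel to the pockets' axis, upwards, 55 mm behind the middle pocket's axis; x points to the stand's back at latch 0. The tongue lies 16 to 20 mm below this point.
- pocket_middle (a point): Centre of the middle pocket's floor (middle as seen from the front of the stand, the robot's side).
- latch_right (a joint): Turn of the right latch (rad). 0: its steel tongue (14 mm wide) lies over the shoulder of the bottle in the right pocket and holds it in. Grows as the knob is turned clockwise seen from above, stop at 1.6; from about 1.0 on the bottle is free, and it stays where it is left. Dried mountant holds it: about 0.25 N m breaks it loose, after 0.4 rad it turns easily (0.02 N m).
- knob_right (a point): Centre of the right latch's black wing knob, 40 mm long (x), 10 mm thick (y) and 24 mm high (z); gripped firmly across y, 25 N is enough. z is the turning axis, parallel to the pockets' axis, upwards, 55 mm behind the right pocket's axis; x points to the stand's back at latch 0. The tongue lies 16 to 20 mm below this point.
- pocket_right (a point): Centre of the right pocket's floor (right as seen from the front of the stand, the robot's side).
- wash_bottle_mid (a point): A white squeeze wash bottle, body 52 mm wide and 122 mm high, with its spout 225 mm; this point is 100 mm up. A bystander, to be left alone.
- cylinder_mid (a point): A clear measuring cylinder, 152 mm tall, foot 54 mm; half-way up. A bystander, to be left alone.
- jar_purple_mid (a point): A staining jar with purple contents, 75 mm diameter, 93 mm tall; half-way up. A bystander, to be left alone.
- jar_orange_mid (a point): A staining jar with orange contents, 75 mm diameter, 93 mm tall; half-way up. A bystander, to be left alone.
- jar_clear_mid (a point): An empty clear staining jar, 82 mm diameter, 102 mm tall; half-way up. A bystander, to be left alone.

How it is judged:
By the outcome, as a careful person would: the job done as asked, in the order asked, and still so for the second after the job is handed in, with the robot touching nothing.
It also fails if it takes over 67 s, if anything falls off the work surface, if the arm or the gripper's body presses on something with over 40 N, if the wrist force passes 120 N, or if a joint passes its speed limit or range.

### The arm

A 6-joint arm with a two-finger parallel gripper is mounted at the origin on a cart in front of the work surface, level with it; the furniture and walls round the work are solid. World frame = base frame: x ahead of the robot, y to its left, z up, the work surface at z = 0. Lengths are in m, angles in rad, forces in N, time in s.
With the tool pointing down it reaches from about 0.3 to 0.875 m from the base axis. Payload 4.2 kg.
Tool frame: the origin (TCP) lies between the finger pads; the fingertips stand 17 mm ahead of it and the grasp point (between the pads) lies 2 mm behind it; z points along the fingers, y is the line along which they close (so a half turn about z gives the same grasp; the last joint's range is limited). The gripper opens to 85 mm and grips with 20 to 120 N. Pads are 22 mm wide; open, the fingers measure 114 mm over their backs; the gripper's body (76 mm by 85 mm) begins 54 mm behind the grasp point. The pads swing forward as they close: fully open they stand 13 mm farther back than shut.
Start: joints at [-1.307, 0.32, 1.565, -0, 1.257, -0.02], TCP at [0.161, -0.552, 0.248] pointing down, gripper open.
Joint ranges: [-3.11, 3.11], [-0.84, 2.01], [0.21, 2.61], [-1.34, 4.49], [0.05, 2.63], [-2.56, 2.56]. Speed limits (rad/s): [2.57, 2.57, 3.14, 3.14, 3.14, 3.14].

### API

Orientations are given as a unit quaternion [x, y, z, w].
In Python, from plant import state, snapshot, camera_model, close_job, spot_in, regions_of, landmark_of gives the robot as it stands. The module is installed in compiled form; this text tells all that it offers.
- The arm moves only by the tool arm_command, never from a script. Its argument "targets" is a list of rows, each a list of 7 numbers: the turn, a rotation vector about the tool's x, y, z scaled (see below), then the shift along the tool's x, y, z scaled (see below), then the closure, from -1 (fully open) to 1 (shut), so that 0 is half open. A call has 1 to 10 rows; each row is the pose to reach, as a shift and turn from the pose commanded when the call began, along the tool's axes at that moment; what a row does not reach only later rows make up. The controller multiplies each number of a shift by 200 mm and each number of a turn by 60 degrees. A row lasts 1/12 s, in which the tool goes at most 41.7 mm and 7.16 degrees, less where a joint would pass 70% of its speed; a pose out of reach is approached as far as the arm can. A call with a number of a shift or a turn outside -1 to 1 is refused whole. A call with a gripper value outside its range is refused whole. The fingers move at their own pace and stop on an object; the grip force is fixed at half the most. Time passes only in rows, so rows that repeat a pose let the fingers close. It gives the time, the measured TCP pose, the force, the opening and the grip force at its end, in the units of the state.
- state(): the state, without advancing time (a new reading comes with each control period).
- snapshot(name): name is "scene" or "top" or "wrist"; returns (picture, depth): 400x640x3 uint8, red, green, blue; 400x640 float32, m along the optical axis (not along the pixel's ray), 0 where there is no reading.
- camera_model(name): a dict with "fx", "fy", "cx", "cy" (pixels), "cam_to_world" (4x4, takes a point from camera to world coordinates). Camera axes: x right, y up, looking along -z (the intrinsics and any distortion apply to the point x, -y, -z); pixel columns grow to the right and rows downward; lengths in m; the calibration is good to about 2 mm. A picture is of the moment at which its call begins: read the wrist's pose just before it. camera_model takes no time and is no camera call; for the wrist camera it gives the pose at the moment of the call.
- close_job(): hands the job in; it is judged then, once.
Trained networks look in the newest picture that a camera, given by its name, has taken for a name from the list of things; names that differ only in an ending like _2 or _b are one class to them, and where a whole thing is asked for, a point or a joint stands for the part that bears it (a point fixed in the world has none). Each returns a list of dicts, best first, with "p" (0 to 1); they miss things now and then, are a little off and sometimes report something else, mostly with a low value. They report only what shows in the picture. A call takes as long as a camera call.
- spot_in(camera, thing): "position" ([x, y, z] in m, in the coordinates of the camera as it stood for that picture, good to about 4 mm: the middle of the surface that is visible of it).
- regions_of(camera, thing): "region" (400x640 bool, what is visible of it).
- landmark_of(camera, thing): "position" ([x, y, z] in m, in the coordinates of the camera as it stood for that picture, good to about 4 mm: a listed point, or the origin of a listed thing).
The state is a dict: "clock": time; "joints": joint angles; "joint_vel": joint speeds; "joint_efforts": joint torques, N m; "tcp_pos": TCP position; "ee_rot": TCP orientation; "wrist_force": force on the tool from outside, world axes, zero at the start; "moment": the same for the moment, N m; "gripper_width": finger opening in m; "gripper_force": force on a finger pad.
Only numpy, scipy, OpenCV 4.12 (cv2) and the standard library are available. Lean on these libraries where they do the work, as an engineer would, in place of code of your own. Each camera call takes 0.05 s, during which the arm holds its last target. There are 200 camera calls.

## Working session

There is one attempt and no reset: what is moved stays moved. The work goes in short steps, Python scripts to look and compute and a tool call to move; the robot and the scene stay as the last step left them, time stands still between calls to the robot, and variables do not carry over. Pictures are saved under pics/ and viewed, at most 12 in all, crops included, and the job is handed in when it is done.

Besides the shell and the picture viewer there is one more tool, called after ">>>" as a command line: name --pt "numbers of a row" for each row, then --argument value for the rest. arm_command: Moves the arm, as the interface text tells. Shifts and turns lie within -1 to 1; 1 stands for 200 mm of shift or 60 degrees of turn. Its arguments: {"type":"object","properties":{"targets":{"type":"array","items":{"type":"array","items":{"type":"number"}}}},"required":["targets"]}

```bash
mkdir -p pics; cat > h.py <<'E'
import numpy as np, cv2
from scipy.spatial.transform import Rotation as R
from plant import *
def w(cam,p,M=None):
    M=camera_model(cam)["cam_to_world"] if M is None else M
    M=np.array(M); return M[:3,:3]@np.array(p)+M[:3,3]
def lm(cam,names,n=2):
    for t in names:
        for d in landmark_of(cam,t)[:n]: print(cam,t,round(d["p"],2),np.round(w(cam,d["position"]),4))
def pose():
    s=state(); return np.array(s["tcp_pos"]),R.from_quat(s["ee_rot"])
def plan(pos,Rt):
    """units for a move from measured pose to pos, Rt"""
    p,r=pose(); s=r.inv().apply(np.array(pos)-p)/.2; t=(r.inv()*Rt).as_rotvec()/np.radians(60)
    print("turn",np.round(t,4),"shift",np.round(s,4),"rows>=",np.linalg.norm(s)*200/41.7,np.linalg.norm(t)*60/7.16)
E
python3 - <<'E'
from h import *
for c in("scene","top"):
    im,d=snapshot(c); cv2.imwrite(f"pics/{c}0.png",im[:,:,::-1])
    lm(c,["dropper_collar","dropper_base","stand","balance","pan_top","knob_left","knob_middle","knob_right","vial_a_mid","wash_bottle_mid","cylinder_mid","jar_purple_mid","jar_orange_mid","jar_clear_mid"],2)
s=state();print(s)
E
```

```text
scene dropper_collar 0.67 [ 0.4992 -0.1859  0.0909]
scene dropper_base 0.74 [ 0.531  -0.192   0.0291]
scene stand 0.86 [ 0.5186 -0.2527  0.0027]
scene stand 0.4 [ 0.4951 -0.2435  0.0628]
scene balance 0.66 [0.5159 0.2611 0.0042]
scene pan_top 0.65 [0.5306 0.2668 0.0495]
scene knob_left 0.71 [ 0.5352 -0.1944  0.1291]
scene knob_middle 0.27 [ 0.5042 -0.3123  0.0327]
scene knob_right 0.73 [ 0.509  -0.3156  0.128 ]
scene vial_a_mid 0.72 [ 0.4943 -0.2503  0.0653]
scene wash_bottle_mid 0.72 [ 0.6072 -0.0078  0.0979]
scene cylinder_mid 0.64 [0.7208 0.0119 0.0779]
scene cylinder_mid 0.3 [ 0.5331 -0.1885  0.0287]
scene jar_purple_mid 0.59 [0.4704 0.0064 0.048 ]
scene jar_orange_mid 0.94 [ 0.7359 -0.1861  0.0523]
scene jar_clear_mid 0.58 [0.7607 0.1958 0.05  ]
top dropper_collar 0.67 [ 0.4969 -0.1839  0.0928]
top dropper_base 0.76 [ 0.5295 -0.1892  0.0245]
top stand 0.83 [ 0.5152 -0.2567 -0.0031]
top stand 0.66 [ 0.5185 -0.2535  0.0254]
top balance 0.15 [ 0.4961 -0.252   0.0621]
top pan_top 0.8 [0.5268 0.2677 0.0556]
top knob_left 0.62 [ 0.5337 -0.1916  0.1305]
top knob_left 0.25 [ 0.5075 -0.3
[... 494 characters left out ...]
': 1.5, 'joints': array([-1.30702372e+00,  3.19594396e-01,  1.56450493e+00, -5.84011024e-06,
        1.25740632e+00, -1.99935048e-02]), 'joint_vel': array([ 0.00010309, -0.00026105,  0.00068221, -0.00144887, -0.00015333,
       -0.00161139]), 'joint_efforts': array([ 4.65873763e-04, -4.15406871e+01, -2.34418470e+01, -3.69564339e-05,
        2.46992231e-04, -1.67042691e-05]), 'tcp_pos': array([ 0.16098931, -0.55201132,  0.24833925]), 'ee_rot': array([9.89951345e-01, 1.41408388e-01, 2.53206206e-06, 4.35170228e-05]), 'wrist_force': array([ 0.35176384, -0.17850533,  0.61924579]), 'moment': array([ 0.00893799, -0.0498702 , -0.06006735]), 'gripper_force': 0.0, 'gripper_width': 0.08576676161544976}
```

View pics/scene0.png

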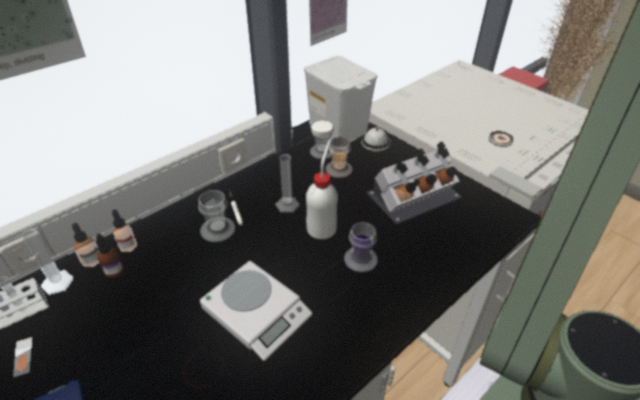

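View pics/top0.png

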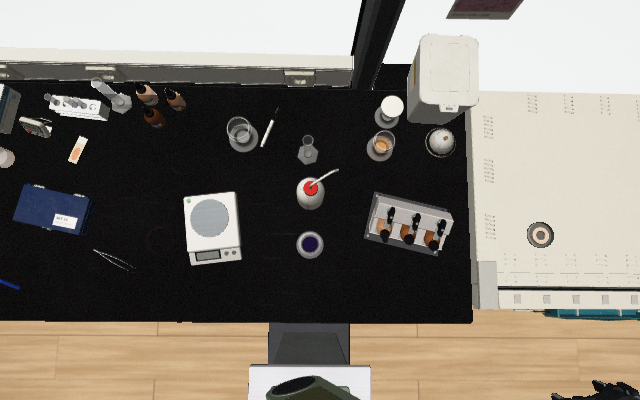

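```bash
python3 - <<'E'
import cv2,numpy as np
a=cv2.resize(cv2.imread("pics/scene0.png")[140:225,360:470],None,fx=5,fy=5,interpolation=2)
b=cv2.resize(cv2.imread("pics/top0.png")[185:265,355:465],None,fx=5,fy=5,interpolation=2)[:400,:550]
o=np.vstack([a,b]);o=cv2.resize(o,None,fx=.72,fy=.72);cv2.imwrite("pics/crop0.png",o);print(o.shape)
E
```

```text
(594, 396, 3)
```

View pics/crop0.png

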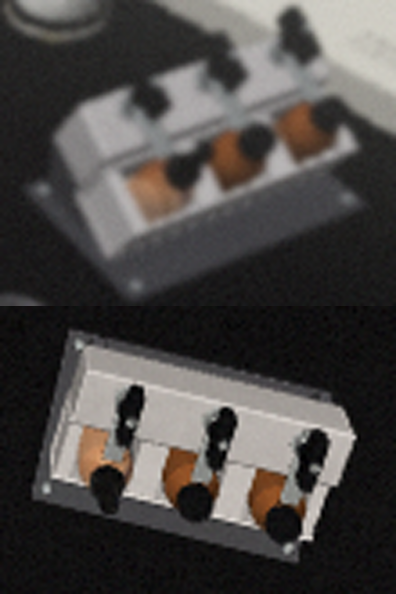

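```bash
cat >> h.py <<'E'
YAW=np.radians(-12.6)
def Rtool(yaw=None,lean=30,twist=0):
    """tool z = -pocket axis, tool y = stand y, then twist (deg) about tool z"""
    S=R.from_euler('z',YAW if yaw is None else yaw)
    l=np.radians(lean); a=np.array([-np.sin(l),0,np.cos(l)]); y=np.array([0,1.,0]); z=-a
    return S*R.from_matrix(np.c_[np.cross(y,z),y,z])*R.from_euler('z',twist,degrees=True)
def seq(pos,Rt,n):
    p,r=pose(); rel=(r.inv()*Rt).as_rotvec()
    for i in range(n):
        ri=r*R.from_rotvec(rel*i/n)
        s=ri.inv().apply((np.array(pos)-p)/n)/.2
        print(i,"turn",np.round(rel/n/np.radians(60),4),"shift",np.round(s,4),"deg",np.degrees(np.linalg.norm(rel))/n,"mm",np.linalg.norm(s)*200)
E
python3 - <<'E'
from h import *
print(Rtool().as_matrix())
seq([.461,-.177,.26],Rtool(),3)
E
```

```text
[[-8.45168708e-01  2.18143241e-01  4.87958381e-01]
 [ 1.88917589e-01  9.75916762e-01 -1.09071621e-01]
 [-5.00000000e-01  6.93889390e-18 -8.66025404e-01]]
0 turn [-0.2183 -0.0561 -0.8146] shift [ 0.655  -0.46   -0.0195] deg 50.71451064973453 mm 160.13045879936158
1 turn [-0.2183 -0.0561 -0.8146] shift [ 0.7683  0.2042 -0.0956] deg 50.71451064973453 mm 160.13045879936163
2 turn [-0.2183 -0.0561 -0.8146] shift [ 0.3406  0.7244 -0.0168] deg 50.71451064973453 mm 160.13045879936158
```

>>> arm_command --pt "-0.218 -0.056 -0.815 0.655 -0.46 -0.02 -1" --pt "-0.218 -0.056 -0.815 0.655 -0.46 -0.02 -1" --pt "-0.218 -0.056 -0.815 0.655 -0.46 -0.02 -1" --pt "-0.218 -0.056 -0.815 0.655 -0.46 -0.02 -1" --pt "-0.218 -0.056 -0.815 0.655 -0.46 -0.02 -1" --pt "-0.218 -0.056 -0.815 0.655 -0.46 -0.02 -1" --pt "-0.218 -0.056 -0.815 0.655 -0.46 -0.02 -1" --pt "-0.218 -0.056 -0.815 0.655 -0.46 -0.02 -1"

```text
clock: 2.17
tcp_pos: [0.2606, -0.4258, 0.2524]
ee_rot: [0.835, 0.538, -0.013, 0.114]
wrist_force: [-0.6, 0.5, -0.1]
gripper_width: 0.0855
gripper_force: 0.0
```

>>> arm_command --pt "-0.218 -0.056 -0.815 0.768 0.204 -0.096 -1" --pt "-0.218 -0.056 -0.815 0.768 0.204 -0.096 -1" --pt "-0.218 -0.056 -0.815 0.768 0.204 -0.096 -1" --pt "-0.218 -0.056 -0.815 0.768 0.204 -0.096 -1" --pt "-0.218 -0.056 -0.815 0.768 0.204 -0.096 -1" --pt "-0.218 -0.056 -0.815 0.768 0.204 -0.096 -1" --pt "-0.218 -0.056 -0.815 0.768 0.204 -0.096 -1" --pt "-0.218 -0.056 -0.815 0.768 0.204 -0.096 -1"

```text
clock: 2.83
tcp_pos: [0.3604, -0.3016, 0.2561]
ee_rot: [0.521, 0.828, -0.022, 0.205]
wrist_force: [0.5, -0.0, 0.7]
gripper_width: 0.0855
gripper_force: 0.0
```

```bash
python3 - <<'E'
from h import *
s=state();print(s["clock"],s["tcp_pos"],s["joints"])
seq([.461,-.177,.26],Rtool(),1)
E
```

```text
2.8333 [ 0.36036785 -0.30162565  0.25608428] [-0.73920253 -0.03096882  2.04046069  0.04222187  0.71899269 -1.21258327]
0 turn [-0.2176 -0.0575 -0.8145] shift [ 0.3376  0.7264 -0.015 ] deg 50.70343715329613 mm 160.23019562217502
```

>>> arm_command --pt "-0.218 -0.057 -0.815 0.338 0.726 -0.015 -1" --pt "-0.218 -0.057 -0.815 0.338 0.726 -0.015 -1" --pt "-0.218 -0.057 -0.815 0.338 0.726 -0.015 -1" --pt "-0.218 -0.057 -0.815 0.338 0.726 -0.015 -1" --pt "-0.218 -0.057 -0.815 0.338 0.726 -0.015 -1" --pt "-0.218 -0.057 -0.815 0.338 0.726 -0.015 -1" --pt "-0.218 -0.057 -0.815 0.338 0.726 -0.015 -1" --pt "-0.218 -0.057 -0.815 0.338 0.726 -0.015 -0.1" --pt "-0.218 -0.057 -0.815 0.338 0.726 -0.015 -0.1"

```text
clock: 3.58
tcp_pos: [0.4614, -0.1779, 0.26]
ee_rot: [0.108, 0.96, -0.028, 0.257]
wrist_force: [-0.4, -0.5, 0.3]
gripper_width: 0.0638
gripper_force: 0.0
```

```bash
python3 - <<'E'
from h import *
s=state();print(s["clock"],s["tcp_pos"],s["joints"],s["gripper_width"])
im,d=snapshot("wrist"); cv2.imwrite("pics/wrist1.png",im[:,:,::-1])
m=camera_model("wrist");print(np.round(m["cam_to_world"],3),m["fx"],m["cx"])
np.savez("w1.npz",d=d,M=m["cam_to_world"],k=[m["fx"],m["fy"],m["cx"],m["cy"]])
lm("wrist",["dropper_collar","dropper_base","stand","knob_left","knob_middle","knob_right","pocket_left","vial_a_mid"],2)
E
```

```text
3.5833 [ 0.46142806 -0.17794737  0.26004871] [-0.46511165 -0.0243237   2.0637082   0.21469169  0.60324578 -1.95778596] 0.06380754200250133
[[ 0.223 -0.668 -0.71   0.339]
 [ 0.975  0.155  0.161 -0.15 ]
 [ 0.002 -0.728  0.685  0.332]
 [ 0.     0.     0.     1.   ]] 335.51530640015875 318.34153673552044
wrist dropper_collar 0.68 [ 0.489  -0.1836  0.0927]
wrist stand 0.96 [ 0.5167 -0.2574  0.0018]
wrist stand 0.67 [ 0.5094 -0.3158  0.1303]
wrist knob_left 0.91 [ 0.5406 -0.1861  0.1268]
wrist knob_middle 0.92 [ 0.5273 -0.2573  0.1315]
wrist knob_right 0.92 [ 0.5115 -0.3167  0.128 ]
wrist knob_right 0.42 [ 0.4951 -0.2485  0.0626]
wrist vial_a_mid 0.8 [ 0.4924 -0.2462  0.063 ]
```

View pics/wrist1.png

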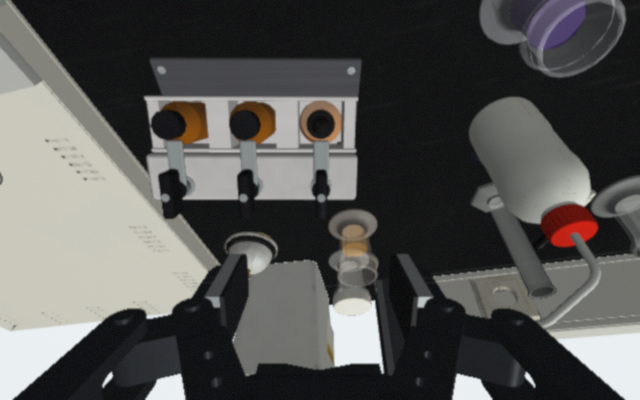

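```bash
cat >> h.py <<'E'
def cloud(cam,d,mask,M,k=None):
    m=camera_model(cam); v,u=np.nonzero(mask&(d>0)); z=d[v,u]
    P=np.c_[(u-m["cx"])*z/m["fx"],-(v-m["cy"])*z/m["fy"],-z]
    return P@np.array(M)[:3,:3].T+np.array(M)[:3,3]
E
python3 - <<'E'
from h import *
im,d=snapshot("wrist"); M=np.array(camera_model("wrist")["cam_to_world"])
B=Rtool(lean=30)  # tool axes; express in (x_back_up, y, a)
ax=np.c_[-B.as_matrix()[:,0],B.as_matrix()[:,1],-B.as_matrix()[:,2]]
for t in["knob_left","knob_middle","knob_right","dropper_collar"]:
    rs=regions_of("wrist",t)
    for r in rs[:3]:
        v,u=np.nonzero(r["region"]); P=cloud("wrist",d,r["region"],M)@ax
        print(t,round(r["p"],2),"uv",u.mean().round(),v.mean().round(),len(u)); print(np.round(np.percentile(P,[3,25,50,75,97],axis=0),4).tolist())
r=regions_of("wrist","stand")[0]["region"]; P=cloud("wrist",d,r,M)
Q=P@ax
h=np.histogram(Q[:,2],bins=np.arange(-.3,.1,.002)); 
for i in np.argsort(-h[0])[:5]:
    sel=abs(Q[:,2]-h[1][i]-.001)<.003; c=P[sel].mean(0); n=np.linalg.svd(P[sel]-c)[2][2]; n*=np.sign(n[2])
    print(h[0][i],h[1][i].round(4),n.round(3),np.round(np.percentile(Q[sel],[1,99],axis=0),4).tolist())
# yaw from edges: fit edge line of rows
g=cv2.Canny(cv2.cvtColor(im,cv2.COLOR_RGB2GRAY),60,150)
l=cv2.HoughLinesP(g[90:210,140:370],1,np.pi/720,40,minLineLength=60,maxLineGap=10)
print(None if l is None else (l[:,0]+[140,90,140,90])[:8].tolist())
E
```

```text
knob_left 0.84 uv 320.0 177.0 1144
[[0.5136, -0.0767, -0.189], [0.5274, -0.0731, -0.1877], [0.5394, -0.0705, -0.1819], [0.5544, -0.0673, -0.1601], [0.5709, -0.0638, -0.1588]]
knob_left 0.7 uv 255.0 132.0 24770
[[0.4412, -0.2265, -0.2644], [0.4654, -0.1802, -0.2514], [0.517, -0.13, -0.2157], [0.5408, -0.0855, -0.2012], [0.5658, -0.0411, -0.1597]]
knob_middle 0.64 uv 247.0 178.0 1324
[[0.5136, -0.1396, -0.189], [0.5294, -0.1355, -0.1873], [0.5417, -0.1321, -0.1738], [0.5555, -0.1297, -0.1601], [0.5703, -0.1276, -0.1585]]
knob_middle 0.18 uv 320.0 177.0 1186
[[0.5136, -0.0767, -0.1942], [0.5276, -0.0739, -0.1878], [0.5402, -0.0706, -0.1826], [0.5554, -0.0673, -0.1602], [0.5719, -0.0635, -0.1588]]
knob_right 0.97 uv 173.0 179.0 1750
[[0.5128, -0.2044, -0.1985], [0.5319, -0.1989, -0.1871], [0.5441, -0.1949, -0.1751], [0.5562, -0.1935, -0.1606], [0.5708, -0.1915, -0.1584]]
dropper_collar 0.64 uv 319.0 121.0 1466
[[0.4804, -0.0882, -0.2062], [0.4888, -0.0787, -0.1989], [0.4949, -0.0714, -0.1952], [0.5016, -0.0634, -0.1748], [0.5114, -0.0543, -0.1426]]Traceback (most recent call last):
  File "<stdin>", line 10, in <module>
IndexError: list index out of range
```

```bash
python3 - <<'E'
from h import *
im,d=snapshot("wrist"); M=np.array(camera_model("wrist")["cam_to_world"])
B=Rtool().as_matrix(); ax=np.c_[-B[:,0],B[:,1],-B[:,2]]
full=np.zeros(d.shape,bool); full[80:220,140:370]=1
P=cloud("wrist",d,full,M); Q=P@ax
for y in(-.0705,-.134,-.197):
    s=(abs(Q[:,1]-y)<.02)&(Q[:,2]>-.164)&(Q[:,2]<-.15)&(Q[:,0]>.522)
    q=Q[s]; A=np.polyfit(q[:,0],q[:,1],1)
    print(s.sum(),np.percentile(q,[1,10,50,90,99],axis=0).round(4).tolist(),"yslope deg",np.degrees(A[0]).round(1))
s=(abs(Q[:,1]+.071)<.025)&(Q[:,2]>-.176)&(Q[:,0]<.52); q=Q[s]
for lo in np.arange(-.176,-.14,.005):
    k=q[(q[:,2]>lo)&(q[:,2]<lo+.005)]
    if len(k): print(round(lo,3),len(k),k.min(0).round(4),k.max(0).round(4))
h=np.histogram(Q[:,2],bins=np.arange(-.3,-.15,.003))
for i in np.argsort(-h[0])[:4]:
    sel=abs(Q[:,2]-h[1][i]-.0015)<.004; c=P[sel].mean(0); n=np.linalg.svd(P[sel]-c,full_matrices=False)[2][2]; n*=np.sign(n[2])
    print(h[0][i],h[1][i].round(4),n.round(3),np.percentile(Q[sel],[1,99],axis=0).round(4).tolist())
print(state()["clock"])
E
```

```text
529 [[0.5358, -0.0748, -0.1631], [0.5391, -0.074, -0.1615], [0.5537, -0.0706, -0.1601], [0.5694, -0.0666, -0.159], [0.5737, -0.0657, -0.1579]] yslope deg -0.6
561 [[0.5353, -0.1393, -0.1637], [0.5383, -0.1378, -0.1617], [0.5533, -0.1337, -0.1599], [0.5691, -0.1301, -0.1587], [0.5735, -0.1294, -0.1578]] yslope deg -0.2
606 [[0.5347, -0.2026, -0.1639], [0.5377, -0.2012, -0.1622], [0.5531, -0.1968, -0.1597], [0.569, -0.1938, -0.1585], [0.5728, -0.1932, -0.1576]] yslope deg -0.2
-0.176 316 [ 0.4866 -0.0822 -0.176 ] [ 0.509  -0.0592 -0.1729]
-0.171 2 [ 0.4912 -0.0731 -0.1708] [ 0.4912 -0.0683 -0.1708]
-0.166 2 [ 0.4923 -0.0754 -0.1645] [ 0.4924 -0.0661 -0.1615]
-0.156 24 [ 0.4905 -0.0776 -0.1557] [ 0.5036 -0.064  -0.151 ]
-0.151 58 [ 0.491  -0.0768 -0.1509] [ 0.5033 -0.0648 -0.146 ]
-0.146 192 [ 0.4916 -0.0767 -0.146 ] [ 0.5031 -0.065  -0.1411]
-0.141 2 [ 0.4956 -0.073  -0.1407] [ 0.4984 -0.0723 -0.1405]
5412 -0.204 [-0.491  0.112  0.864] [[0.4804, -0.2292, -0.2057], [0.5683, -0.0388, -0.1989]]
2964 -0.219 [-0.487  0.112  0.866] [[0.4743, -0.2295, -0.2206], [0.5253, -0.0389, -0.214]]
2239 -0.201 [-0.462  0.105  0.881] [[0.4812, -0.2291, -0.2033], [0.5674, -0.04, -0.1959]]
1869 -0.216 [-0.493  0.115  0.863] [[0.4743, -0.2296, -0.2182], [0.5257, -0.0389, -0.2118]]
4.3833
```

```bash
cat >> h.py <<'E'
_B=Rtool().as_matrix(); AX=np.c_[-_B[:,0],_B[:,1],-_B[:,2]]
E
python3 - <<'E'
from h import *
p,r=pose(); print(p@AX,state()["gripper_width"],state()["joints"])
plan(AX@[.554,-.0705,-.165],Rtool())
E
```

```text
[ 0.55349058 -0.07236524 -0.01921823] 0.046630375537557424 [-0.46385782 -0.02515615  2.0647455   0.21481459  0.60205987 -1.96188488]
turn [-0.0001  0.0001  0.0008] shift [-0.0025  0.0094  0.7289] rows>= 3.4962732024716217 0.007002553187538391
```

>>> arm_command --pt "0 0 0 -0.0025 0.009 0.2 0.25" --pt "0 0 0 -0.0025 0.009 0.4 0.25" --pt "0 0 0 -0.0025 0.009 0.5 0.25" --pt "0 0 0 -0.0025 0.009 0.58 0.25" --pt "0 0 0 -0.0025 0.009 0.63 0.25" --pt "0 0 0 -0.0025 0.009 0.68 0.25" --pt "0 0 0 -0.0025 0.009 0.71 0.25" --pt "0 0 0 -0.0025 0.009 0.73 0.25" --pt "0 0 0 -0.0025 0.009 0.73 0.25"

```text
clock: 5.13
tcp_pos: [0.5336, -0.1916, 0.1338]
ee_rot: [0.106, 0.96, -0.029, 0.257]
wrist_force: [-0.1, -0.5, 0.3]
gripper_width: 0.0319
gripper_force: 0.0
```

```bash
python3 - <<'E'
from h import *
p,r=pose(); print(p@AX,state()["gripper_width"],state()["wrist_force"])
im,d=snapshot("wrist"); cv2.imwrite("pics/wrist2.png",im[:,:,::-1])
E
```

```text
[ 0.55414286 -0.07060926 -0.16537896] 0.03194846912780972 [-0.07222039 -0.4734166   0.26881781]
```

View pics/wrist2.png

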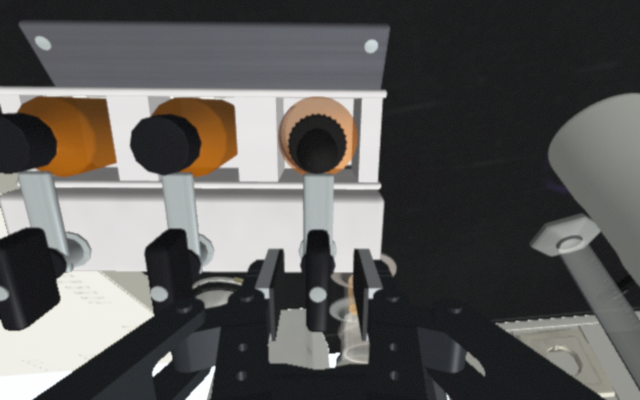

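The knob (318,280) sits centred between the pads (270 and 370). Closing on it.

>>> arm_command --pt "0 0 0 0 0 0 0.6" --pt "0 0 0 0 0 0 0.75" --pt "0 0 0 0 0 0 0.8" --pt "0 0 0 0 0 0 0.85" --pt "0 0 0 0 0 0 0.9" --pt "0 0 0 0 0 0 1" --pt "0 0 0 0 0 0 1"

```text
clock: 5.77
tcp_pos: [0.5335, -0.1919, 0.1349]
ee_rot: [0.106, 0.96, -0.029, 0.258]
wrist_force: [-5.4, -1.4, 6.3]
gripper_width: 0.009
gripper_force: 59.6
```

>>> arm_command --pt "0 0 0.1 0 0 0 1" --pt "0 0 0.2 0 0 0 1" --pt "0 0 0.3 0 0 0 1" --pt "0 0 0.4 0 0 0 1" --pt "0 0 0.5 0 0 0 1" --pt "0 0 0.5 0 0 0 1"

```text
clock: 6.27
tcp_pos: [0.5335, -0.1919, 0.1349]
ee_rot: [0.352, 0.899, 0.039, 0.257]
wrist_force: [-6.5, -0.9, 7.8]
gripper_width: 0.0084
gripper_force: 59.8
```

```bash
python3 - <<'E'
from h import *
s=state();p,r=pose(); print(p@AX,s["gripper_width"],s["wrist_force"],s["moment"],np.degrees((Rtool().inv()*r).as_rotvec()),s["joints"])
E
```

```text
[ 0.5545704  -0.0709259  -0.16440244] 0.00836567702790065 [-6.49740543 -0.93660118  7.75098125] [-0.25837278  0.53362594 -0.26201134] [ 1.19814446e-02 -1.14353755e-01  3.01429988e+01] [-0.41770856  0.25005593  2.12603155  0.380465    0.26670378 -1.58458002]
```

>>> arm_command --pt "0 0 0.1 0 0 0 1" --pt "0 0 0.2 0 0 0 1" --pt "0 0 0.3 0 0 0 1" --pt "0 0 0.4 0 0 0 1" --pt "0 0 0.5 0 0 0 1" --pt "0 0 0.6 0 0 0 1" --pt "0 0 0.7 0 0 0 1" --pt "0 0 0.8 0 0 0 1" --pt "0 0 0.8 0 0 0 1"

```text
clock: 7.02
tcp_pos: [0.5336, -0.1919, 0.135]
ee_rot: [0.687, 0.678, 0.14, 0.219]
wrist_force: [-5.0, -0.4, 6.0]
gripper_width: 0.0088
gripper_force: 59.6
```

```bash
python3 - <<'E'
from h import *
s=state();p,r=pose(); print(p@AX,s["gripper_width"],s["wrist_force"],s["moment"],np.degrees((Rtool().inv()*r).as_rotvec()),s["joints"])
im,d=snapshot("wrist"); cv2.imwrite("pics/wrist3.png",im[:,:,::-1])
E
```

```text
[ 0.55473187 -0.07089678 -0.16441728] 0.008780475651790007 [-5.01976138 -0.44714395  5.99598524] [-0.29763497  0.44698813 -0.22678607] [-4.53066626e-02 -1.28929601e-01  7.81250946e+01] [-0.41757667  0.25011114  2.12582102  0.38037613  0.26660595 -0.74691898]
```

View pics/wrist3.png

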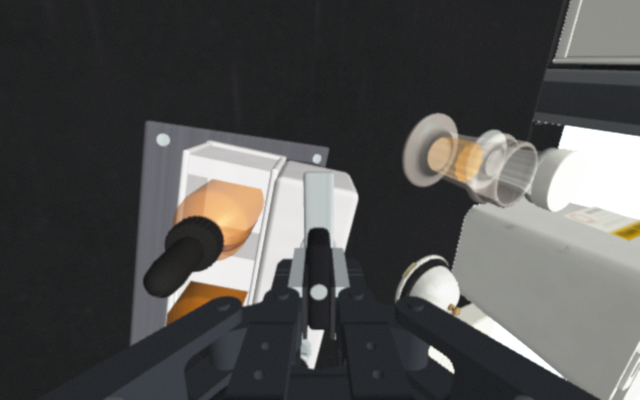

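The tongue (318,200) turned with the knob, to about 78°, and is clear of the bottle (195,240). Releasing and retreating.

>>> arm_command --pt "0 0 0 0 0 0 0.5" --pt "0 0 0 0 0 0 0.5" --pt "0 0 0 0 0 0 0.5" --pt "0 0 0 0 0 -0.1 0.5" --pt "0 0 0 0 0 -0.25 0.5" --pt "0 0 0 0 0 -0.45 0.5" --pt "0 0 0 0 0 -0.6 0.4" --pt "0 0 0 0 0 -0.6 0.2"

```text
clock: 7.73
tcp_pos: [0.4753, -0.179, 0.2436]
ee_rot: [0.685, 0.679, 0.141, 0.222]
wrist_force: [0.2, 0.1, 0.9]
gripper_width: 0.0341
gripper_force: 0.0
```

```bash
python3 - <<'E'
from h import *
s=state();p,r=pose(); print(p@AX,s["gripper_width"],s["wrist_force"])
im,d=snapshot("wrist"); cv2.imwrite("pics/wrist4.png",im[:,:,::-1])
lm("wrist",["dropper_collar","knob_left"])
M=np.array(camera_model("wrist")["cam_to_world"]); Q=cloud("wrist",d,d>0,M)@AX
s=(abs(Q[:,1]+.071)<.03)&(abs(Q[:,0]-.497)<.03)&(Q[:,2]>-.21)&(Q[:,2]<-.13); q=Q[s]
for lo in np.arange(-.21,-.14,.005):
    k=q[(q[:,2]>lo)&(q[:,2]<lo+.005)]
    if len(k): print(round(lo,3),len(k),np.percentile(k,[3],axis=0).round(4),np.percentile(k,[97],axis=0).round(4))
E
```

```text
[ 0.55735856 -0.07095932 -0.04049645] 0.03408797312927627 [0.22982444 0.11395301 0.86634449]
wrist dropper_collar 0.88 [ 0.4916 -0.1823  0.0896]
wrist knob_left 0.9 [ 0.5391 -0.1885  0.1205]
-0.21 616 [[ 0.4782 -0.0982 -0.2094]] [[ 0.5267 -0.0436 -0.2052]]
-0.205 447 [[ 0.4763 -0.0834 -0.2049]] [[ 0.5102 -0.0521 -0.2002]]
-0.2 174 [[ 0.4817 -0.0743 -0.1999]] [[ 0.5058 -0.0566 -0.1969]]
-0.195 10 [[ 0.4879 -0.0691 -0.1911]] [[ 0.5043 -0.0583 -0.1902]]
-0.19 50 [[ 0.4852 -0.0735 -0.1898]] [[ 0.5046 -0.0578 -0.1853]]
-0.185 138 [[ 0.4817 -0.0786 -0.1845]] [[ 0.5044 -0.0581 -0.18  ]]
-0.18 257 [[ 0.4831 -0.0776 -0.18  ]] [[ 0.5034 -0.0592 -0.1764]]
-0.175 34 [[ 0.4903 -0.0711 -0.1746]] [[ 0.4995 -0.0629 -0.1701]]
-0.17 31 [[ 0.4887 -0.0696 -0.1698]] [[ 0.4996 -0.0629 -0.1654]]
-0.165 39 [[ 0.4899 -0.0704 -0.1649]] [[ 0.4995 -0.0628 -0.1601]]
-0.16 53 [[ 0.4877 -0.072  -0.1598]] [[ 0.4996 -0.0628 -0.1553]]
-0.155 90 [[ 0.4872 -0.0749 -0.1547]] [[ 0.4992 -0.0633 -0.1501]]
-0.15 186 [[ 0.4883 -0.0741 -0.1498]] [[ 0.4977 -0.0646 -0.1458]]
-0.145 1 [[ 0.4926 -0.0701 -0.1449]] [[ 0.4926 -0.0701 -0.1449]]
```

View pics/wrist4.png

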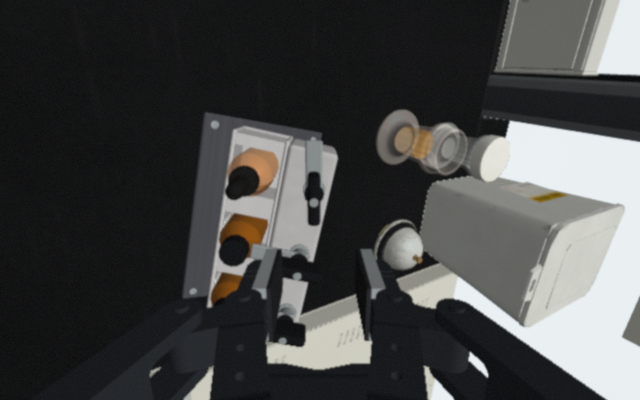

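```bash
python3 - <<'E'
from h import *
p,r=pose(); print(p@AX)
plan(AX@[.497,-.0708,-.10],Rtool(twist=78)); plan(AX@[.497,-.0708,-.169],Rtool(twist=78))
E
```

```text
[ 0.55371094 -0.07045556 -0.04533687]
turn [-0.     -0.0001  0.001 ] shift [ 0.0575 -0.2776  0.2733] rows>= 1.8889070409455588 0.008561238746738168
turn [-0.     -0.0001  0.001 ] shift [ 0.0575 -0.2776  0.6183] rows>= 3.2625208606386 0.008561238746738168
```

>>> arm_command --pt "0 0 0 0.029 -0.14 0.0 0.05" --pt "0 0 0 0.0575 -0.277 0.1 0.05" --pt "0 0 0 0.0575 -0.277 0.2 0.05" --pt "0 0 0 0.0575 -0.277 0.3 0.05" --pt "0 0 0 0.0575 -0.277 0.4 0.05" --pt "0 0 0 0.0575 -0.277 0.48 0.05" --pt "0 0 0 0.0575 -0.277 0.55 0.05" --pt "0 0 0 0.0575 -0.277 0.59 0.05" --pt "0 0 0 0.0575 -0.277 0.618 0.05" --pt "0 0 0 0.0575 -0.277 0.618 0.05"

```text
clock: 8.72
tcp_pos: [0.4867, -0.1811, 0.0992]
ee_rot: [0.687, 0.68, 0.139, 0.215]
wrist_force: [-0.8, -0.3, -0.8]
gripper_width: 0.0403
gripper_force: 0.0
```

```bash
python3 - <<'E'
from h import *
s=state();p,r=pose(); print(p@AX,s["gripper_width"],s["wrist_force"])
im,d=snapshot("wrist"); cv2.imwrite("pics/wrist5.png",cv2.resize(im[60:,100:540,::-1],None,fx=1.5,fy=1.5))
E
```

```text
[ 0.49520042 -0.07053845 -0.17130135] 0.04031368625182819 [-0.82016686 -0.3034918  -0.76938678]
```

View pics/wrist5.png

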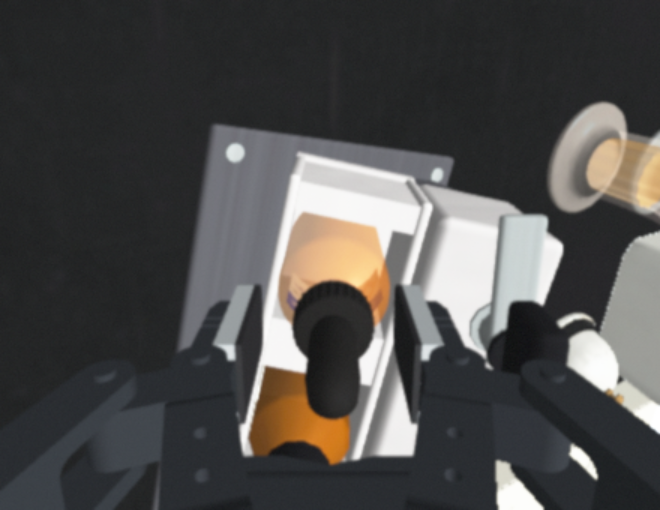

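>>> arm_command --pt "0 0 0 0 0 0 0.2" --pt "0 0 0 0 0 0 0.3" --pt "0 0 0 0 0 0 0.34" --pt "0 0 0 0 0 0 0.34"

```text
clock: 9.1
tcp_pos: [0.4873, -0.1816, 0.1029]
ee_rot: [0.686, 0.68, 0.14, 0.218]
wrist_force: [-0.2, -0.4, 0.1]
gripper_width: 0.0283
gripper_force: 0.0
```

```bash
python3 - <<'E'
from h import *
im,d=snapshot("wrist"); p,r=pose(); s=state(); print(p@AX,s["gripper_width"])
M=np.array(camera_model("wrist")["cam_to_world"]); Q=cloud("wrist",d,d>0,M)@AX
s=(abs(Q[:,1]+.071)<.03)&(abs(Q[:,0]-.497)<.013)&(Q[:,2]>-.21)&(Q[:,2]<-.13); q=Q[s]
for lo in np.arange(-.21,-.14,.004):
    k=q[(q[:,2]>lo)&(q[:,2]<lo+.004)]
    if len(k): print(round(lo,3),len(k),np.percentile(k,[2],axis=0).round(4),np.percentile(k,[98],axis=0).round(4))
E
```

```text
[ 0.49765829 -0.07098599 -0.16850507] 0.027801109978827853
-0.21 138 [[ 0.4847 -0.0564 -0.2099]] [[ 0.5089 -0.051  -0.2061]]
-0.206 196 [[ 0.4845 -0.0576 -0.2059]] [[ 0.5097 -0.0513 -0.2021]]
-0.202 487 [[ 0.4844 -0.0636 -0.2019]] [[ 0.5094 -0.0521 -0.1981]]
-0.198 718 [[ 0.4844 -0.0756 -0.1979]] [[ 0.5094 -0.0553 -0.1941]]
-0.194 241 [[ 0.4863 -0.0691 -0.1939]] [[ 0.5078 -0.0586 -0.1917]]
-0.19 29 [[ 0.4867 -0.0676 -0.188 ]] [[ 0.5037 -0.0589 -0.1861]]
-0.186 175 [[ 0.4843 -0.0755 -0.1858]] [[ 0.5077 -0.0586 -0.1821]]
-0.182 227 [[ 0.4846 -0.0817 -0.1819]] [[ 0.5088 -0.0586 -0.1782]]
-0.178 1136 [[ 0.486  -0.0784 -0.1777]] [[ 0.5085 -0.0591 -0.1742]]
-0.174 169 [[ 0.4846 -0.0815 -0.174 ]] [[ 0.5068 -0.0618 -0.1701]]
-0.17 167 [[ 0.4843 -0.0805 -0.1698]] [[ 0.5037 -0.0632 -0.1661]]
-0.166 189 [[ 0.4843 -0.0825 -0.1659]] [[ 0.504  -0.0634 -0.1622]]
-0.162 210 [[ 0.4842 -0.0822 -0.1619]] [[ 0.5035 -0.0635 -0.1581]]
-0.158 227 [[ 0.4844 -0.0827 -0.1579]] [[ 0.5038 -0.0633 -0.1541]]
-0.154 316 [[ 0.4843 -0.0821 -0.1539]] [[ 0.504  -0.0634 -0.1501]]
-0.15 443 [[ 0.4841 -0.0837 -0.1499]] [[ 0.5031 -0.064  -0.1461]]
-0.146 676 [[ 0.4879 -0.077  -0.1459]] [[ 0.5024 -0.0651 -0.1421]]
-0.142 70 [[ 0.4842 -0.0814 -0.142 ]] [[ 0.4996 -0.0672 -0.1395]]
```

>>> arm_command --pt "0 0 0 0 0 0 0.38" --pt "0 0 0 0 0 0 0.4" --pt "0 0 0 0 0 0 0.41" --pt "0 0 0 0 0 0 0.42" --pt "0 0 0 0 0 0 0.42"

```text
clock: 9.57
tcp_pos: [0.4873, -0.1816, 0.1025]
ee_rot: [0.686, 0.68, 0.14, 0.218]
wrist_force: [0.3, -0.6, 0.0]
gripper_width: 0.0248
gripper_force: 0.0
```

>>> arm_command --pt "0 0 0 0 0 0 0.43" --pt "0 0 0 0 0 0 0.43" --pt "0 0 0 0 0 0 0.43"

```text
clock: 9.82
tcp_pos: [0.4873, -0.1816, 0.1025]
ee_rot: [0.686, 0.68, 0.14, 0.218]
wrist_force: [-1.4, -0.7, 1.3]
gripper_width: 0.0245
gripper_force: 1.3
```

>>> arm_command --pt "0 0 0 0 0 0 0.435" --pt "0 0 0 0 0 0 0.435" --pt "0 0 0 0 0 0 0.435"

```text
clock: 10.07
tcp_pos: [0.4873, -0.1816, 0.1026]
ee_rot: [0.686, 0.68, 0.14, 0.218]
wrist_force: [-0.4, 0.1, 1.8]
gripper_width: 0.0246
gripper_force: 3.5
```

>>> arm_command --pt "0 0 0 0 0 0 0.441" --pt "0 0 0 0 0 0 0.441" --pt "0 0 0 0 0 0 0.441"

```text
clock: 10.32
tcp_pos: [0.4873, -0.1816, 0.1026]
ee_rot: [0.686, 0.68, 0.14, 0.218]
wrist_force: [-2.4, 1.2, 2.9]
gripper_width: 0.0243
gripper_force: 6.5
```

>>> arm_command --pt "0 0 0 0 0 -0.03 0.441" --pt "0 0 0 0 0 -0.06 0.441" --pt "0 0 0 0 0 -0.1 0.441" --pt "0 0 0 0 0 -0.15 0.441"

```text
clock: 10.65
tcp_pos: [0.4724, -0.1781, 0.1281]
ee_rot: [0.686, 0.68, 0.139, 0.217]
wrist_force: [0.9, 0.3, -0.9]
gripper_width: 0.0238
gripper_force: 6.4
```

>>> arm_command --pt "0 0 0 0 0 -0.06 0.441" --pt "0 0 0 0 0 -0.13 0.441" --pt "0 0 0 0 0 -0.2 0.441" --pt "0 0 0 0 0 -0.28 0.441" --pt "0 0 0 0 0 -0.36 0.441" --pt "0 0 0 0 0 -0.44 0.441" --pt "0 0 0 0 0 -0.5 0.441" --pt "0 0 0 0 0 -0.5 0.441"

```text
clock: 11.32
tcp_pos: [0.4238, -0.1675, 0.2169]
ee_rot: [0.686, 0.68, 0.14, 0.219]
wrist_force: [0.3, -0.6, -1.5]
gripper_width: 0.0242
gripper_force: 6.4
```

```bash
python3 - <<'E'
from h import *
s=state();p,r=pose(); print(p,p@AX,s["gripper_width"],s["gripper_force"],s["wrist_force"],s["joints"])
c,sn=snapshot("top")[0],snapshot("scene")[0]
o=np.vstack([cv2.resize(c[120:280,160:480],None,fx=1.8,fy=1.8),cv2.resize(sn[90:250,260:580],None,fx=1.8,fy=1.8)])
cv2.imwrite("pics/lift.png",o[:,:,::-1])
# upright orientation: tool y radial at the pan (q6~0 style), point down
Rd=lambda deg: R.from_euler('z',deg,degrees=True)*R.from_matrix(np.diag([1,-1,-1.]))
for y in (0,): 
    M=r.as_matrix(); print(M.round(3))
E
```

```text
[ 0.4237959  -0.16751985  0.21688408] [ 0.49826852 -0.07103722 -0.0372393 ] 0.02418702643326653 6.4071013033390045 [ 0.33127913 -0.63955669 -1.48108701] [-0.4900557  -0.04189123  2.20662179  0.29101334  0.48320417 -0.7049809 ]
[[ 0.037  0.871  0.49 ]
 [ 0.994  0.02  -0.111]
 [-0.106  0.491 -0.864]]
```

View pics/lift.png

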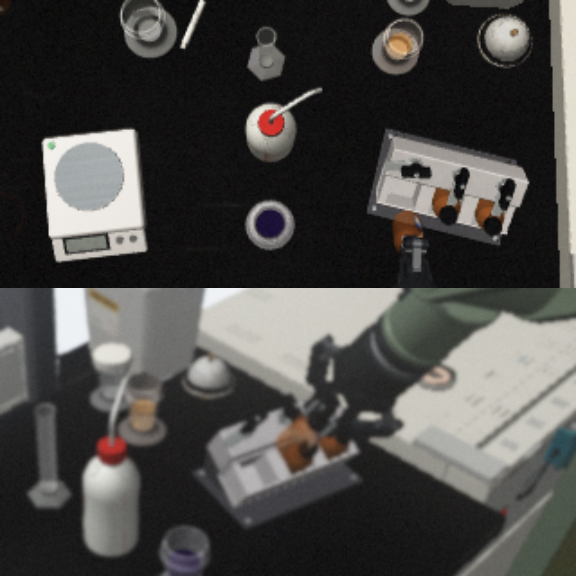

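Bottle hangs straight in the grip (scene, ~(300,445)), the pocket is empty and the other bottles are still latched. Now upright and across.

```bash
cat >> h.py <<'E'
def down(r):
    z=r.as_matrix()[:,2]; t=np.array([0,0,-1.]); ax=np.cross(z,t)
    return R.from_rotvec(ax/np.linalg.norm(ax)*np.arctan2(np.linalg.norm(ax),z@t))*r
E
python3 - <<'E'
from h import *
m=camera_model("top"); M=np.array(m["cam_to_world"])
im,d=snapshot("top")
g=cv2.medianBlur(cv2.cvtColor(im,cv2.COLOR_RGB2GRAY),3)
c=cv2.HoughCircles(g[170:270,170:260],cv2.HOUGH_GRADIENT,1,50,param1=100,param2=12,minRadius=16,maxRadius=25); print(c)
u,v=(209.4,217.8) if c is None else c[0,0,:2]+[170,170]
ray=M[:3,:3]@[(u-m["cx"])/m["fx"],-(v-m["cy"])/m["fy"],-1]; print(M[:3,3]+ray*(.056-M[2,3])/ray[2])
# pan via depth
P=cloud("top",d,np.ones_like(d,bool),M); s=(np.hypot(P[:,0]-.528,P[:,1]-.267)<.03); print("pan z",np.median(P[s,2]))
p,r=pose(); A=np.array([.40,-.15,.29]); RA=down(r); plan(A,RA)
C=np.array([.528,.267,.24]); RC=R.from_euler('z',47,degrees=True)*RA; rel=(RA.inv()*RC).as_rotvec()
W=[A,np.array([.42,.05,.29]),C]
ri=RA
for i in range(2):
    print("turn",(rel/2/np.radians(60)).round(4),"shift",(ri.inv().apply(W[i+1]-W[i])/.2).round(4)); ri=ri*R.from_rotvec(rel/2)
E
```

```text
[[[39.5 48.5 19.1]]]
[0.52757392 0.26613931 0.056     ]
pan z 0.0548291599039612
turn [ 0.488   0.1039 -0.    ] shift [ 0.042   0.083  -0.3949] rows>= 1.9456434554016377 4.181082134331287
turn [ 0.      0.     -0.3917] shift [1.0009 0.0905 0.    ]
turn [ 0.      0.     -0.3917] shift [0.7885 0.9204 0.25  ]
```

>>> arm_command --pt "0.03 0.006 0 0.004 0.008 -0.05 0.441" --pt "0.08 0.017 0 0.01 0.02 -0.12 0.441" --pt "0.14 0.03 0 0.015 0.03 -0.19 0.441" --pt "0.2 0.043 0 0.02 0.04 -0.25 0.441" --pt "0.27 0.057 0 0.027 0.053 -0.3 0.441" --pt "0.34 0.072 0 0.034 0.067 -0.35 0.441" --pt "0.4 0.085 0 0.038 0.075 -0.38 0.441" --pt "0.45 0.096 0 0.041 0.08 -0.395 0.441" --pt "0.488 0.104 0 0.042 0.083 -0.395 0.441"

```text
clock: 12.22
tcp_pos: [0.4013, -0.1501, 0.2903]
ee_rot: [0.71, 0.704, -0.0, -0.001]
wrist_force: [0.9, 0.2, -0.9]
gripper_width: 0.0241
gripper_force: 6.4
```

>>> arm_command --pt "0 0 -0.02 0.05 0.005 0 0.441" --pt "0 0 -0.05 0.13 0.012 0 0.441" --pt "0 0 -0.1 0.25 0.023 0 0.441" --pt "0 0 -0.15 0.38 0.034 0 0.441" --pt "0 0 -0.2 0.51 0.046 0 0.441" --pt "0 0 -0.25 0.64 0.058 0 0.441" --pt "0 0 -0.3 0.77 0.07 0 0.441" --pt "0 0 -0.34 0.87 0.08 0 0.441" --pt "0 0 -0.38 0.96 0.087 0 0.441" --pt "0 0 -0.392 1.0 0.09 0 0.441"

```text
clock: 13.05
tcp_pos: [0.4195, 0.0522, 0.2896]
ee_rot: [0.55, 0.835, 0.0, -0.0]
wrist_force: [0.0, 0.5, -1.3]
gripper_width: 0.0236
gripper_force: 6.4
```

```bash
python3 - <<'E'
from h import *
s=state();p,r=pose(); print(p,s["gripper_width"],s["gripper_force"],s["wrist_force"],s["joints"],r.as_matrix()[:,2])
plan([.528,.267,.22],R.from_euler('z',23.5,degrees=True)*down(r))
E
```

```text
[0.41952349 0.05216842 0.28960439] 0.023626827986230562 6.433237865567207 [ 0.02556108  0.5483971  -1.27706983] [ 9.58367273e-02  4.92589914e-02  1.80412617e+00  9.84269245e-04
  1.28815092e+00 -3.09770477e-01] [-3.40060822e-05  9.46302647e-04 -9.99999552e-01]
turn [ 0.0005 -0.0008 -0.3917] shift [0.7729 0.9219 0.349 ] rows>= 6.007877746718744 3.282131528969492
```

>>> arm_command --pt "0 0 -0.02 0.04 0.05 0 0.441" --pt "0 0 -0.06 0.11 0.13 0.02 0.441" --pt "0 0 -0.1 0.2 0.24 0.05 0.441" --pt "0 0 -0.15 0.3 0.36 0.1 0.441" --pt "0 0 -0.2 0.4 0.48 0.15 0.441" --pt "0 0 -0.25 0.5 0.6 0.2 0.441" --pt "0 0 -0.3 0.6 0.72 0.25 0.441" --pt "0 0 -0.34 0.69 0.82 0.3 0.441" --pt "0 0 -0.38 0.75 0.89 0.34 0.441" --pt "0 0 -0.392 0.773 0.922 0.349 0.441"

```text
clock: 13.88
tcp_pos: [0.53, 0.2659, 0.2182]
ee_rot: [0.369, 0.929, -0.001, -0.001]
wrist_force: [-0.5, -0.6, -1.2]
gripper_width: 0.0243
gripper_force: 6.4
```

>>> arm_command --pt "0 0 0 0 0 0 0.441" --pt "0 0 0 0 0 0 0.441" --pt "0 0 0 0 0 0 0.441"

```text
clock: 14.13
tcp_pos: [0.5294, 0.2629, 0.2214]
ee_rot: [0.371, 0.929, -0.0, 0.001]
wrist_force: [-1.5, 0.3, -0.0]
gripper_width: 0.0241
gripper_force: 6.4
```

```bash
python3 - <<'E'
from h import *
s=state();p,r=pose(); print(p,s["gripper_width"],s["gripper_force"],s["wrist_force"],r.as_matrix()[:,2])
im,d=snapshot("scene"); im2,d2=snapshot("top")
lm("scene",["dropper_collar","dropper_base","pan_top"],1); lm("top",["dropper_collar","dropper_base"],1)
cv2.imwrite("pics/over.png",np.hstack([cv2.resize(im[170:350,190:340],None,fx=2.6,fy=2.6),cv2.resize(im2[150:330,150:300],None,fx=2.6,fy=2.6)])[:,:,::-1])
for t,z,c in(("scene",d,"scene"),):
    rg=regions_of(c,"dropper_base")
    if rg:
        P=cloud(c,z,rg[0]["region"],camera_model(c)["cam_to_world"]); P=P[np.linalg.norm(P[:,:2]-p[:2],axis=1)<.04]
        for lo in np.arange(.12,.25,.01):
            k=P[(P[:,2]>lo)&(P[:,2]<lo+.01)]
            if len(k)>5: print(round(lo,3),len(k),k.mean(0).round(4))
E
```

```text
[0.52940816 0.2629081  0.22140807] 0.02405419723132948 6.44155852496624 [-1.457156    0.31833563 -0.01934474] [ 1.40834675e-03 -8.37787188e-04 -9.99998657e-01]
scene dropper_collar 0.57 [0.5329 0.2646 0.211 ]
scene dropper_base 0.57 [0.5322 0.2611 0.1351]
scene pan_top 0.89 [0.5311 0.2638 0.0552]
top dropper_collar 0.42 [ 0.5207 -0.2564  0.1282]
top dropper_base 0.65 [ 0.5148 -0.2526  0.0274]
0.13 28 [0.5166 0.2696 0.1376]
0.14 75 [0.5166 0.2698 0.145 ]
0.15 78 [0.5159 0.269  0.1549]
0.16 71 [0.5166 0.2711 0.1651]
0.17 84 [0.5165 0.2704 0.175 ]
0.18 94 [0.5163 0.2683 0.1853]
0.19 156 [0.5217 0.2681 0.1944]
0.2 32 [0.5219 0.267  0.2053]
0.21 92 [0.5243 0.2661 0.2153]
0.22 34 [0.5234 0.2643 0.2251]
0.23 38 [0.524  0.2643 0.2349]
0.24 45 [0.5265 0.2643 0.2452]
```

View pics/over.png

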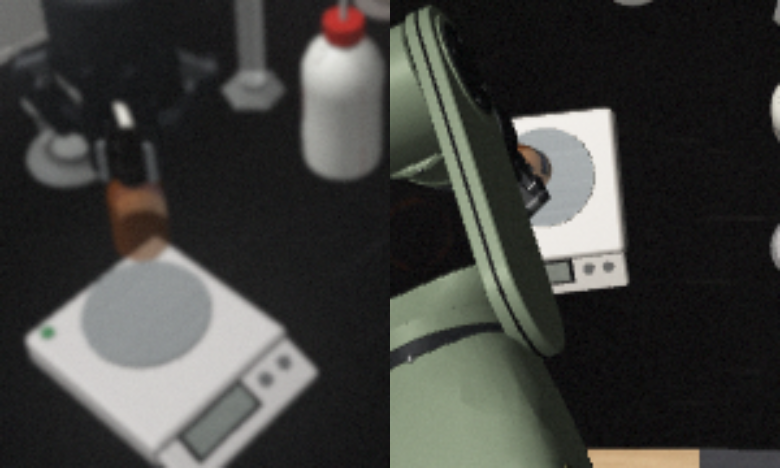

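```bash
python3 - <<'E'
from h import *
p,r=pose();print(p); plan([.528,.2665,.150],down(r))
E
```

```text
[0.52952914 0.26368402 0.22121207]
turn [ 0.0008  0.0013 -0.    ] shift [0.0157 0.0046 0.356 ] rows>= 1.709451476827609 0.012635596680505047
```

>>> arm_command --pt "0 0 0 0.004 0.001 0.03 0.441" --pt "0 0 0 0.008 0.002 0.09 0.441" --pt "0 0 0 0.012 0.003 0.15 0.441" --pt "0 0 0 0.015 0.004 0.21 0.441" --pt "0 0 0 0.015 0.004 0.27 0.441" --pt "0 0 0 0.015 0.004 0.31 0.441" --pt "0 0 0 0.015 0.004 0.34 0.441" --pt "0 0 0 0.015 0.004 0.355 0.441" --pt "0 0 0 0.015 0.004 0.355 0.441" --pt "0 0 0 0.015 0.004 0.355 0.441"

```text
clock: 15.37
tcp_pos: [0.5283, 0.2667, 0.1502]
ee_rot: [0.371, 0.929, 0.0, 0.001]
wrist_force: [0.4, 0.4, 0.3]
gripper_width: 0.0243
gripper_force: 6.4
```

```bash
python3 - <<'E'
from h import *
f=[]
for i in range(8):
    im,d=snapshot("scene"); f.append(state()["wrist_force"])
p,r=pose(); print(p,np.mean(f,0),np.std(f,0),r.as_matrix()[:,2])
rg=regions_of("scene","dropper_base"); P=cloud("scene",d,rg[0]["region"],camera_model("scene")["cam_to_world"]); P=P[np.linalg.norm(P[:,:2]-p[:2],axis=1)<.035]
print("lowest",np.percentile(P[:,2],[0.5,2,5]))
Q=cloud("scene",d,np.ones_like(d,bool),camera_model("scene")["cam_to_world"]); s=(np.hypot(Q[:,0]-.528,Q[:,1]-.267)<.048)&(Q[:,2]<.063)&(Q[:,2]>.03); print("pan",np.median(Q[s,2]),s.sum())
E
```

```text
[0.52810326 0.26661028 0.15011368] [ 0.34516419  0.15102495 -1.17410792] [0.56300873 0.26965898 0.31951978] [ 1.51667256e-03 -2.76982808e-04 -9.99998811e-01]
lowest [0.05685226 0.06245729 0.06817984]
pan 0.05684580402972739 1341
```

>>> arm_command --pt "0 0 0 0 0 0.005 0.441" --pt "0 0 0 0 0 0.01 0.441" --pt "0 0 0 0 0 0.015 0.441" --pt "0 0 0 0 0 0.02 0.441" --pt "0 0 0 0 0 0.025 0.441" --pt "0 0 0 0 0 0.025 0.441"

```text
clock: 16.32
tcp_pos: [0.5279, 0.2665, 0.1446]
ee_rot: [0.371, 0.929, -0.0, 0.0]
wrist_force: [0.2, -0.7, -0.4]
gripper_width: 0.0239
gripper_force: 6.5
```

```bash
cat > f.py <<'E'
from h import *
f=[]
for i in range(6): snapshot("scene"); f.append(state()["wrist_force"])
s=state();print(s["clock"],s["tcp_pos"],np.mean(f,0).round(2),s["gripper_force"])
E
python3 f.py
```

```text
16.6167 [0.52804623 0.26658428 0.14491766] [ 0.13  0.12 -1.37] 6.446974575519562
```

>>> arm_command --pt "0 0 0 0 0 0.003 0.441" --pt "0 0 0 0 0 0.006 0.441" --pt "0 0 0 0 0 0.009 0.441" --pt "0 0 0 0 0 0.01 0.441" --pt "0 0 0 0 0 0.01 0.441"

```text
clock: 17.03
tcp_pos: [0.5282, 0.2666, 0.1431]
ee_rot: [0.371, 0.929, 0.0, 0.001]
wrist_force: [0.4, 0.1, 1.5]
gripper_width: 0.0242
gripper_force: 6.6
```

```bash
python3 f.py
```

```text
17.3333 [0.52816214 0.26662956 0.14302012] [ 0.1  -0.46  1.49] 6.595753580331802
```

>>> arm_command --pt "0 0 0 0 0 0.003 0.441" --pt "0 0 0 0 0 0.005 0.441" --pt "0 0 0 0 0 0.005 0.441"

```text
clock: 17.58
tcp_pos: [0.5282, 0.2666, 0.142]
ee_rot: [0.371, 0.929, 0.0, 0.001]
wrist_force: [0.9, 0.0, 2.7]
gripper_width: 0.0242
gripper_force: 6.7
```

```bash
python3 f.py
```

```text
17.8833 [0.52813428 0.26660873 0.14196943] [ 0.41 -0.43  3.04] 6.687766760587692
```

Contact reached (about 4 N on the pan). I'll back off to about the bottle's own weight, then release.

>>> arm_command --pt "0 0 0 0 0 -0.004 0.441" --pt "0 0 0 0 0 -0.009 0.441" --pt "0 0 0 0 0 -0.009 0.441"

```text
clock: 18.13
tcp_pos: [0.5279, 0.2666, 0.1436]
ee_rot: [0.371, 0.929, -0.0, 0.0]
wrist_force: [1.6, -0.3, 0.2]
gripper_width: 0.024
gripper_force: 6.5
```

```bash
python3 f.py
```

```text
18.4333 [0.52797748 0.26656125 0.14348794] [0.61 0.04 0.87] 6.558878794312477
```

>>> arm_command --pt "0 0 0 0 0 -0.002 0.441" --pt "0 0 0 0 0 -0.002 0.435" --pt "0 0 0 0 0 -0.002 0.43" --pt "0 0 0 0 0 -0.002 0.42" --pt "0 0 0 0 0 -0.002 0.4" --pt "0 0 0 0 0 -0.002 0.35" --pt "0 0 0 0 0 -0.002 0.25" --pt "0 0 0 0 0 -0.002 0.1" --pt "0 0 0 0 0 -0.002 0.1"

```text
clock: 19.18
tcp_pos: [0.528, 0.2665, 0.144]
ee_rot: [0.371, 0.929, -0.0, 0.001]
wrist_force: [-0.2, -0.3, -0.4]
gripper_width: 0.0388
gripper_force: 0.0
```

>>> arm_command --pt "0 0 0 0 0 -0.05 0.1" --pt "0 0 0 0 0 -0.12 0.1" --pt "0 0 0 0 0 -0.2 0.1" --pt "0 0 0 0 0 -0.3 0.1" --pt "0 0 0 0 0 -0.42 0.1" --pt "0 0 0 0 0 -0.54 0.1" --pt "0 0 0 0 0 -0.6 0.1" --pt "0 0 0 0 0 -0.6 0.1"

```text
clock: 19.85
tcp_pos: [0.5293, 0.2673, 0.2685]
ee_rot: [0.371, 0.929, 0.003, 0.003]
wrist_force: [0.2, 0.5, 0.1]
gripper_width: 0.0387
gripper_force: 0.0
```

```bash
python3 - <<'E'
from h import *
s=state();print(s["clock"],s["tcp_pos"],s["wrist_force"])
im,d=snapshot("scene"); im2,d2=snapshot("wrist")
lm("scene",["dropper_collar","dropper_base","pan_top"],1)
cv2.imwrite("pics/end.png",np.vstack([im[90:350,180:600],im2[70:330,110:530]])[:,:,::-1])
E
```

```text
19.85 [0.52932042 0.26732764 0.26847294] [0.15513086 0.45022486 0.1326729 ]
scene dropper_collar 0.79 [0.5308 0.2641 0.1314]
scene dropper_base 0.84 [0.5297 0.2671 0.0567]
scene pan_top 0.61 [0.5294 0.2668 0.0542]
```

View pics/end.png

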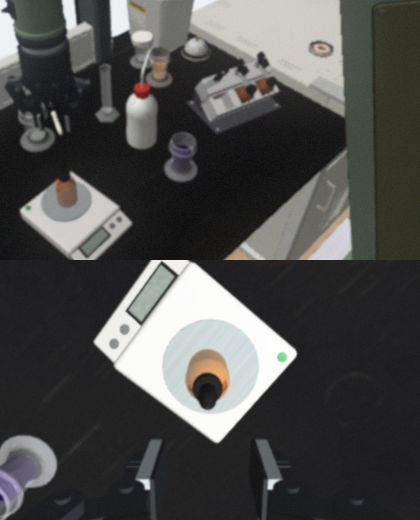

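The bottle stands upright and released on the pan (scene view 66,188; wrist view 207,375). The gripper is clear and everything else is in place.

```bash
python3 -c "
from plant import *
print(close_job())"
```

```text
the job is handed in; nothing more can be done
None
```

The dropper bottle is unlatched, drawn out and standing upright, released, near the middle of the balance pan; squeeze stayed under about 7 N and pan load around 4 N in my readings, the other bottles and bystanders were left alone, and the job was handed in at about 20 s of the 67 s, though close_job gave no verdict.

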